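# Hold a scoopful of toy balls over the assembly box

## Task

Take the scoop by its handle, scoop at least four of the six wooden balls out of the grey plastic bin (they are freshly waxed: no fingers on them, and drop none on the bench or in the box), carry them over to the empty box and hold the scoop there, its pan over the middle of the box and well clear above the rim, level and still. Finish while holding it like that, balls still in the scoop, so that they can be counted: nothing is tipped out, put down or let go. Leave the other things on the bench where they are.

Things in the scene. Friction and masses are not known exactly. Their poses are not given: they have to be found in the camera images.
- scoop: Loose scoop, 220 g: aluminium pan, upright wooden handle. Origin: on the handle's axis at the flat sole; z up, +x to the open lip. In mm: handle 24 x 24 (faces square to x, y), 42 to 135 above the sole. Pan 104 wide; sides slope from 38 high at the back down to the lip; back wall at x 0, 42 high; floor 2 thick; lip a ramp from floor level at x 82 up to a 6 high ridge at x 71.5 that keeps balls in when level.
- pan (a point): Point in the scoop: middle of the pan, 37 mm ahead (+x) of the handle's axis and 17 mm above the sole; axes as the scoop's.
- bin: Grey plastic ball bin, fixed, open on top. Origin: centre of its underside, x along its length, z up. In mm: outside 221 x 140, walls 8 thick, rim 50 above the bench; inside 205 x 124 (x from -102 to 102), floor 10 above the bench. The balls start at x 39 to 83; the -x half is empty, with room to set the scoop on the floor, lip towards +x.
- box: The empty assembly box, dark-toned wood, fixed to the bench, open on top, 150 x 150 outside, rim 55 above the bench, walls 4 thick (mm). Origin: centre of its underside, z up.
- ball0_center (a point): Centre of one of the six alike wooden balls, 30 mm across, 11 g, waxed and slippery; starts resting on the bin's floor.
- ball1_center (a point): Centre of one of the six alike wooden balls, 30 mm across, 11 g, waxed and slippery; starts resting on the bin's floor.
- ball2_center (a point): Centre of one of the six alike wooden balls, 30 mm across, 11 g, waxed and slippery; starts resting on the bin's floor.
- ball3_center (a point): Centre of one of the six alike wooden balls, 30 mm across, 11 g, waxed and slippery; starts resting on the bin's floor.
- ball4_center (a point): Centre of one of the six alike wooden balls, 30 mm across, 11 g, waxed and slippery; starts resting on the bin's floor.
- ball5_center (a point): Centre of one of the six alike wooden balls, 30 mm across, 11 g, waxed and slippery; starts resting on the bin's floor.
- car: Bystander: toy car, 110 x 70 x 70 mm; loose on the bench, to be left alone. Origin: underside, near its middle.
- wheel_a: Bystander: toy wheel blank lying flat, 48 mm across, 14 high; loose on the bench, to be left alone. Origin: underside, near its middle.
- wheel_b: Bystander: toy wheel blank lying flat, 48 mm across, 14 high; loose on the bench, to be left alone. Origin: underside, near its middle.
- glue: Bystander: white glue bottle, 60 mm across, 150 tall; loose on the bench, to be left alone. Origin: underside, near its middle.
- sander: Bystander: cork sanding block, 100 x 60 x 24 mm; loose on the bench, to be left alone. Origin: underside, near its middle.
- mallet: Bystander: wooden mallet lying down, about 250 mm long, 64 high; loose on the bench, to be left alone. Origin: underside, near its middle.
- frame: Bystander: wooden toy cab frame, 90 x 50 x 76 mm; loose on the bench, to be left alone. Origin: underside, near its middle.

How it is judged:
On the way:
1. at least four balls are in the scoop's pan and the scoop is lifted clear of the bin, sole above the bin's rim by 20 mm ((distance between each of ball0_center, ball1_center, ball2_center, ball3_center and pan below 0.055 m or distance between each of ball0_center, ball1_center, ball2_center, ball4_center and pan below 0.055 m or distance between each of ball0_center, ball1_center, ball2_center, ball5_center and pan below 0.055 m or distance between each of ball0_center, ball1_center, ball3_center, ball4_center and pan below 0.055 m or distance between each of ball0_center, ball1_center, ball3_center, ball5_center and pan below 0.055 m or distance between each of ball0_center, ball1_center, ball4_center, ball5_center and pan below 0.055 m or distance between each of ball0_center, ball2_center, ball3_center, ball4_center and pan below 0.055 m or distance between each of ball0_center, ball2_center, ball3_center, ball5_center and pan below 0.055 m or distance between each of ball0_center, ball2_center, ball4_center, ball5_center and pan below 0.055 m or distance between each of ball0_center, ball3_center, ball4_center, ball5_center and pan below 0.055 m or distance between each of ball1_center, ball2_center, ball3_center, ball4_center and pan below 0.055 m or distance between each of ball1_center, ball2_center, ball3_center, ball5_center and pan below 0.055 m or distance between each of ball1_center, ball2_center, ball4_center, ball5_center and pan below 0.055 m or distance between each of ball1_center, ball3_center, ball4_center, ball5_center and pan below 0.055 m or distance between each of ball2_center, ball3_center, ball4_center, ball5_center and pan below 0.055 m) and height (world z) of scoop above 0.07 m), for 0.2 s.
At the end, for the whole second after the job is handed in: At least four balls in the held scoop's pan (within 55 mm of its middle); sole 25 mm or more above the box's rim, pan within 45 mm of over the box's centre, tilt under 0.15 rad, still (under 0.03 m/s); no ball on bench or in box, no contact with box or bin, bystanders within 30 mm of start ((distance between each of ball0_center, ball1_center, ball2_center, ball3_center and pan below 0.055 m or distance between each of ball0_center, ball1_center, ball2_center, ball4_center and pan below 0.055 m or distance between each of ball0_center, ball1_center, ball2_center, ball5_center and pan below 0.055 m or distance between each of ball0_center, ball1_center, ball3_center, ball4_center and pan below 0.055 m or distance between each of ball0_center, ball1_center, ball3_center, ball5_center and pan below 0.055 m or distance between each of ball0_center, ball1_center, ball4_center, ball5_center and pan below 0.055 m or distance between each of ball0_center, ball2_center, ball3_center, ball4_center and pan below 0.055 m or distance between each of ball0_center, ball2_center, ball3_center, ball5_center and pan below 0.055 m or distance between each of ball0_center, ball2_center, ball4_center, ball5_center and pan below 0.055 m or distance between each of ball0_center, ball3_center, ball4_center, ball5_center and pan below 0.055 m or distance between each of ball1_center, ball2_center, ball3_center, ball4_center and pan below 0.055 m or distance between each of ball1_center, ball2_center, ball3_center, ball5_center and pan below 0.055 m or distance between each of ball1_center, ball2_center, ball4_center, ball5_center and pan below 0.055 m or distance between each of ball1_center, ball3_center, ball4_center, ball5_center and pan below 0.055 m or distance between each of ball2_center, ball3_center, ball4_center, ball5_center and pan below 0.055 m) and contact force between the fingers and scoop above 1 N and height (world z) of scoop above 0.08 m and horizontal distance between pan and box below 0.045 m and angle between scoop's own z axis and vertical below 0.15 rad and linear speed of scoop below 0.03 m/s and angular speed of scoop below 0.25 rad/s and contact force between scoop and box below 0.05 N and contact force between scoop and bin below 0.05 N and height (world z) of each of ball0_center, ball1_center, ball2_center, ball3_center, ball4_center, ball5_center above 0.02 m and distance of each of car, wheel_a, wheel_b, glue, sander, mallet, frame from where it was at the start of the episode below 0.03 m); the arm keeps its last pose, push and grip.
It fails at once if the fingers touch a ball (contact force between the fingers and ball0 above 0.2 N or contact force between the fingers and ball1 above 0.2 N or contact force between the fingers and ball2 above 0.2 N or contact force between the fingers and ball3 above 0.2 N or contact force between the fingers and ball4 above 0.2 N or contact force between the fingers and ball5 above 0.2 N).
It fails at once if a ball falls on the bench or in the box (height (world z) of any of ball0_center, ball1_center, ball2_center, ball3_center, ball4_center, ball5_center below 0.02 m).
It fails at once if a bystander is moved by more than 30 mm (distance of any of car, wheel_a, wheel_b, glue, sander, mallet, frame from where it was at the start of the episode above 0.03 m).
It also fails if it takes over 64 s, if anything falls off the work surface, if the arm or the gripper's body presses on something with over 40 N, if the wrist force passes 120 N, or if a joint passes its speed limit or range.

## Robot

A 6-joint arm with a two-finger parallel gripper is mounted at the origin on the work surface. World frame = base frame: x ahead of the robot, y to its left, z up, the work surface at z = 0. Lengths are in m, angles in rad, forces in N, time in s.
With the tool pointing down it reaches from about 0.35 to 0.95 m from the base axis. Payload 17.4 kg.
Tool frame: the origin (TCP) lies on the centre line of the jaws, within the pads' length; the fingertips stand 19 mm ahead of it and the grasp point (between the pads) is the TCP; z points along the fingers, y is the direction in which the jaws open and shut (so a half turn about z gives the same grasp; the last joint's range is limited). The gripper opens to 93 mm and grips with 3 to 60 N. Pads are 15 mm wide; open, the fingers measure 128 mm over their backs; the gripper's body (75 mm by 188 mm) begins 65 mm behind the grasp point.
Start: joints at [1.198, 0.116, 1.442, -0, 1.584, -0.038], TCP at [0.222, 0.638, 0.238] pointing down, gripper open.
Joint ranges: [-2.83, 2.83], [-0.83, 2.19], [0.07, 2.5], [-1.14, 4.28], [0.01, 3], [-2.97, 2.97]. Speed limits (rad/s): [1.89, 1.89, 2.22, 3.14, 3.14, 3.14].

## Interface

Orientations are given as a unit quaternion [x, y, z, w].
In Python, from cell import observe, optics, order gives the robot as it stands. The module is installed in compiled form; this text tells all that it offers.
- The arm moves only by the tool arm_command, never from a script. Its argument "plan" is a list of rows, each an object of numbers: "dx", "dy", "dz": the shift along the tool's x, y, z in units of 300 mm (1.0 is 300 mm); "wx", "wy", "wz": the turn, a rotation vector about the tool's x, y, z in units of 2 pi rad (1.0 is 2 pi rad). In form: [{"dx": .., "dy": .., "dz": .., "wx": .., "wy": .., "wz": ..}, ...]. A call has 1 to 10 rows; each row shifts and turns the commanded pose from where the row before left it, along the tool's axes as they then stand; what a row does not reach is not made up. A row lasts 1/12 s, in which the tool goes at most 41.7 mm and 7.16 degrees, less where a joint would pass 70% of its speed; a pose out of reach is approached as far as the arm can. A call with a number of a shift or a turn outside -1 to 1 is refused whole. A call with a gripper value outside its range is refused whole. "hand" is the closure, from -1 (fully open) to 1 (shut), so that 0 is half open, set as the call begins (left out, the last holds). The fingers move at their own pace and stop on an object; the grip force is fixed at half the most. Time passes only in rows, so rows that do not move let the fingers close. It gives the time, the measured TCP pose, the force and the opening at its end, in the units of the state.
- observe(): the state, without advancing time (a new reading comes with each control period).
- optics.camera(name): name is "side" or "top" or "wrist"; returns a dict with "frame" (400x640x3 uint8, red, green, blue), "fov_y" (degrees; the focal length in pixels is half the picture's height over the tangent of half this angle, whatever the lens; pixels are square), "cx", "cy" (the principal point, pixels), "rvec" (rotation vector, rad) and "tvec" (3), from world to camera coordinates, as OpenCV has them; the wrist camera has in their place "T_tool_cam" (4x4, takes a point from camera to tool coordinates, whose origin is the TCP and whose axes are the flange's). Camera axes: x right, y down, z forward; pixel columns grow to the right and rows downward; lengths in m; the calibration is good to about 2 mm. A picture is of the moment at which its call begins: read the wrist's pose just before it. There is no depth.
- order.sign_off(): hands the job in, once; it reports no verdict.
Trained networks look in a picture, given as the dict that the camera call returned (one of the last four; its "shot" number tells which), for a name from the list of things; names that differ only in an ending like _2 or _b are one class to them, and where a whole thing is asked for, a point or a joint stands for the part that bears it (a point fixed in the world has none). Each returns a list of dicts, best first, with "p" (0 to 1); they miss things now and then, are a little off and sometimes report something else, mostly with a low value. They report only what shows in the picture. A call takes as long as a camera call.
- optics.regions_of(target, picture): "pixels" (400x640 bool, what is visible of it) and "position" ([row, column] in pixels, amid what is visible of it).
The state is a dict: "t": time; "joint_pos": joint angles; "qd": joint speeds; "joint_efforts": joint torques, N m; "tool_pos": TCP position; "orientation": TCP orientation; "force": force on the tool from outside, world axes, zero at the start; "wrist_torque": the same for the moment, N m; "gripper_width": finger opening in m.
Only numpy, scipy, OpenCV 4.12 (cv2) and the standard library are available. Lean on these libraries where they do the work, as an engineer would, in place of code of your own. Each camera call takes 0.05 s, during which the arm holds its last target.

## Working session

There is one attempt and no reset: what is moved stays moved. The work goes in short steps, Python scripts to look and compute and a tool call to move; the robot and the scene stay as the last step left them, time stands still between calls to the robot, and variables do not carry over. Pictures are saved under pics/ and viewed, and the job is handed in when it is done.

Besides the shell and the picture viewer there is one more tool, called after "Emit:" as name(argument=value, ...) on one line, values as JSON. arm_command: Moves the arm, as the interface text tells. Its arguments: {"type":"object","properties":{"plan":{"type":"array"},"hand":{"type":"number"}},"required":["plan"]}

```bash
mkdir -p pics
cat > h.py <<'E'
import numpy as np, cv2
from cell import observe, optics, order
def save(p,n): cv2.imwrite('pics/'+n+'.png',cv2.cvtColor(p['frame'],cv2.COLOR_RGB2BGR))
def K(p):
    h=p['frame'].shape[0]; f=h/2/np.tan(np.radians(p['fov_y'])/2)
    return np.array([[f,0,p['cx']],[0,f,p['cy']],[0,0,1]])
def RT(p):
    return cv2.Rodrigues(np.array(p['rvec'],float))[0],np.array(p['tvec'],float).ravel()
def ray(p,u,v):
    R,t=RT(p); d=R.T@np.linalg.inv(K(p))@np.array([u,v,1.]); return -R.T@t,d
def at(p,u,v,z):
    c,d=ray(p,u,v); return c+d*(z-c[2])/d[2]
def proj(p,X):
    R,t=RT(p); q=K(p)@(R@np.asarray(X,float).T+t[:,None]) if np.ndim(X)>1 else K(p)@(R@np.asarray(X)+t)
    return (q[:2]/q[2]).T
E
python3 - <<'E'
from h import *
s=observe(); print({k:np.round(v,3) for k,v in s.items()})
for n in ['side','top']:
    p=optics.camera(n); save(p,n+'0'); print(n,p['fov_y'],p['cx'],p['cy'],np.round(p['rvec'],3),np.round(p['tvec'],3),[k for k in p])
    for t in ['scoop','bin','box','ball0_center','glue','mallet','frame','car','wheel_a','sander']:
        for r in optics.regions_of(t,p)[:7]:
            if r['p']>.3: print(t,round(r['p'],2),np.round(r['position']),r['pixels'].sum())
E
```

```text
{'t': np.float64(0.0), 'joint_pos': array([ 1.198,  0.117,  1.442,  0.   ,  1.584, -0.038]), 'qd': array([0.002, 0.001, 0.   , 0.   , 0.   , 0.002]), 'joint_efforts': array([ 2.0000e-03, -7.2127e+01, -6.2260e+01,  7.8000e-02,  2.4000e-02,
       -0.0000e+00]), 'tool_pos': array([0.222, 0.637, 0.237]), 'orientation': array([ 0.167,  0.986, -0.001, -0.   ]), 'force': array([-0.174,  0.271, -0.595]), 'wrist_torque': array([ 0.043, -0.037, -0.054]), 'gripper_width': np.float64(0.093)}
side 55.12899903655445 316.5761842338356 194.1220537946709 [ 2.307 -0.689  0.293] [-0.513  0.245  0.855] ['frame', 'fov_y', 'cx', 'cy', 'rvec', 'tvec', 'shot']
scoop 0.85 [138. 248.] 871
scoop 0.34 [191. 279.] 85
bin 0.88 [208. 270.] 3979
bin 0.72 [191. 296.] 88
box 0.6 [291. 351.] 5256
ball0_center 0.57 [203. 299.] 46
ball0_center 0.46 [141. 310.] 560
ball0_center 0.43 [294. 354.] 5164
glue 0.96 [156. 353.] 816
glue 0.38 [248. 429.] 2482
mallet 0.96 [247. 428.] 2518
mallet 0.61 [209. 273.] 3747
mallet 0.36 [190. 297.] 91
car 0.6 [141. 308.] 572
car 0.33 [245. 430.] 2373
wheel_a 0.77 [215. 382.] 235
wheel_a 0.53 [192. 374.] 183
sander 0.66 [192. 374.] 232
sander 0.63 [380. 363.] 1250
top 51.275764875994206 322.1117072535144 203.57623451803303 [ 2.13  -2.148  0.159] [-0.032  0.601  1.212] ['frame', 'fov_y', 'cx', 'cy', 'rvec', 'tvec', 'shot']
scoop 0.65 [217. 211.] 1026
bin 0.81 [237. 305.] 3222
box 0.91 [233. 413.] 2581
ball0_center 0.54 [219. 320.] 75
glue 0.56 [149. 303.] 415
mallet 0.55 [168. 410.] 1323
mallet 0.49 [207. 313.] 77
frame 0.76 [184. 165.] 761
frame 0.69 [239. 306.] 2969
car 0.75 [167. 246.] 716
wheel_a 0.54 [157. 338.] 194
wheel_a 0.53 [167. 364.] 216
sander 0.57 [269. 469.] 729
```

View pics/side0.png

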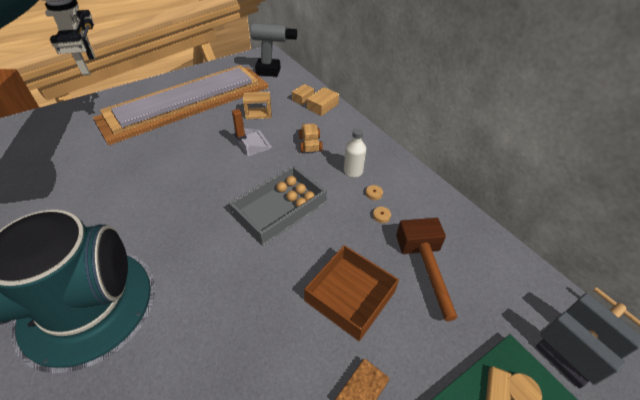

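View pics/top0.png

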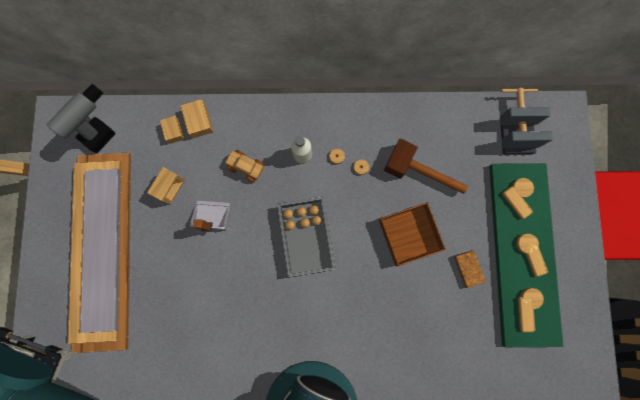

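Run:
```python
from h import *
p=optics.camera('top'); s=optics.camera('side')
for n,q,(a,b,c,d) in [('zt',p,(140,240,180,340)),('zs',s,(90,250,220,340))]:
    f=cv2.resize(q['frame'][a:b,c:d],None,fx=5,fy=5,interpolation=cv2.INTER_CUBIC); cv2.imwrite(f'pics/{n}.png',cv2.cvtColor(f,cv2.COLOR_RGB2BGR)); print(f.shape)
def reg(t,q,z,k=0):
    r=optics.regions_of(t,q)[k]; m=r['pixels'].astype(np.uint8)
    c=max(cv2.findContours(m,0,2)[0],key=cv2.contourArea)[:,0]
    P=np.array([at(q,u,v,z)[:2] for u,v in c]); 
    print(t,cv2.minAreaRect((P*1000).astype(np.float32)))
reg('bin',p,.05);reg('box',p,.055)
reg('scoop',p,.0);
```

```text
(500, 800, 3)
(800, 600, 3)
bin ((503.79705810546875, 11.958229064941406), (227.03306579589844, 144.32557678222656), 7.723469257354736)
box ((506.5428771972656, -303.2526550292969), (150.42027282714844, 158.32949829101562), 18.669130325317383)
scoop ((571.5728149414062, 312.6995544433594), (115.50726318359375, 94.73253631591797), 85.03942108154297)
```

View pics/zt.png

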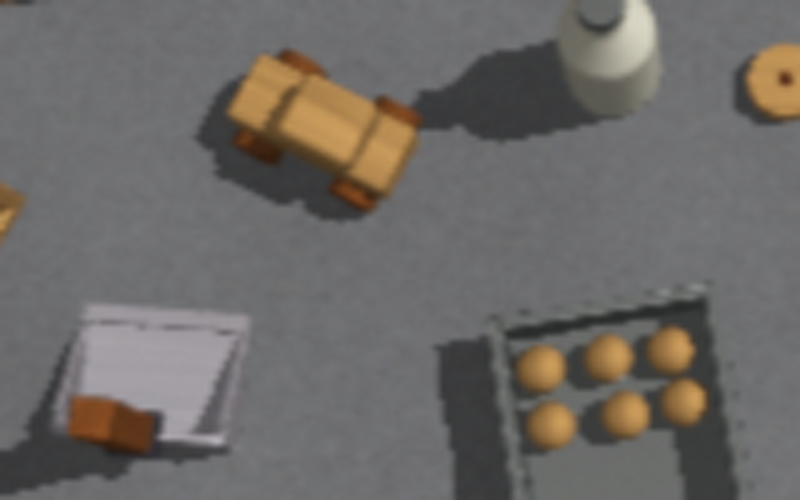

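View pics/zs.png

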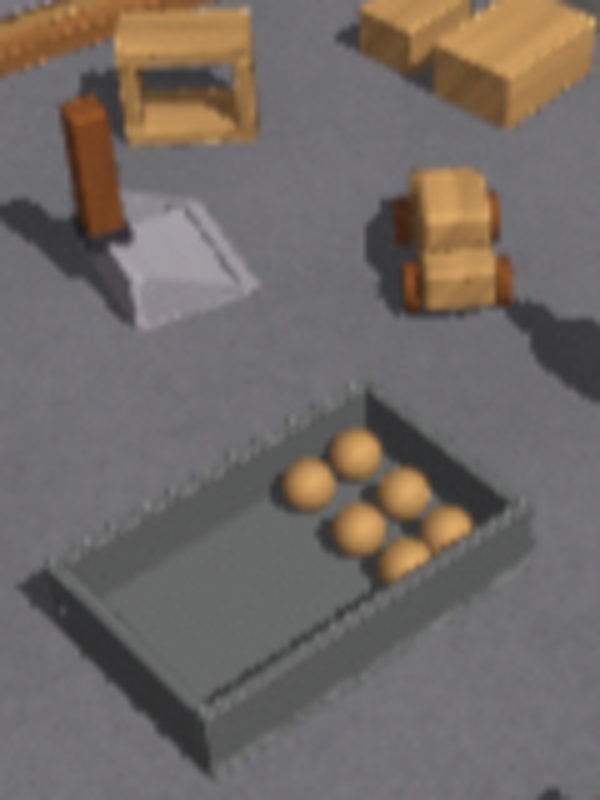

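Run:
```python
from h import *
from scipy.optimize import least_squares
p=optics.camera('top'); s=optics.camera('side')
def z(c,a,l): return [(np.array(x)+.5)/5-.5+[c,a] for x in l]
tp=z(180,140,[(85,305),(250,315),(92,420)]); sp=z(220,90,[(185,203),(260,287),(83,103)])
M=np.array([[.082,.052,.003],[.082,-.052,.003],[0,0,.135]])
def W(q,M):
    c,n=np.cos(q[2]),np.sin(q[2]); R=np.array([[c,-n,0],[n,c,0],[0,0,1]]); return M@R.T+[q[0],q[1],0]
f=lambda q: np.r_[(proj(p,W(q,M))-tp).ravel(),(proj(s,W(q,M))-sp).ravel()]
r=least_squares(f,[.53,.31,0]); print(r.x,np.degrees(r.x[2]),r.fun.round(1))
for i in range(2): print([at(p,*tp[i],.003).round(3),at(s,*sp[i],.003).round(3)])
# overlay
w,h=.052,.024/2
segs=[]
pts=dict(a=[.082,w,.0],b=[.082,-w,0],c=[0,-w,0],d=[0,w,0],e=[0,-w,.038],f=[0,w,.038])
for a,b in ['ab','bc','cd','da','ce','df','ea','fb'][:6]+['eb','fa','ef']: segs.append((pts[a],pts[b]))
for zz in(.042,.135):
    q=[[h,h,zz],[h,-h,zz],[-h,-h,zz],[-h,h,zz]]
    segs+= [(q[i],q[(i+1)%4]) for i in range(4)]
def rect(cx,cy,yaw,L,B,zz,P):
    return
bin=(.5038,.012,np.radians(7.72)); box=(.5065,-.3033,np.radians(18.67))
def box3(q,L,B,zz):
    c=np.array([[L/2,B/2,zz],[L/2,-B/2,zz],[-L/2,-B/2,zz],[-L/2,B/2,zz]]); w=W(q,c); return [(w[i],w[(i+1)%4]) for i in range(4)]
S=[(W(r.x,np.array([a]))[0],W(r.x,np.array([b]))[0]) for a,b in segs]
S+=box3(bin,.221,.140,.05)+box3(bin,.205,.124,.05)+box3(bin,.205,.124,.01)+box3(bin,.221,.14,0)+box3(box,.15,.15,.055)+box3(box,.15,.15,0)
for n,q,(a,b,c,d),sc in [('ot',p,(140,290,180,460),3-.2),('os',s,(90,350,220,410),3)]:
    sc=2.8 if n=='ot' else 2.3
    sc*=1
    im=cv2.resize(q['frame'],None,fx=4,fy=4,interpolation=cv2.INTER_CUBIC)
    for A,B in S:
        x,y=[tuple(int(round(k)) for k in (proj(q,X)+.5)*4-.5) for X in(A,B)]
        cv2.line(im,x,y,(0,255,0),1)
    im=im[a*4:b*4,c*4:d*4]; k=min(800/im.shape[1],600/im.shape[0]); im=cv2.resize(im,None,fx=k,fy=k,interpolation=cv2.INTER_AREA)
    cv2.imwrite(f'pics/{n}.png',cv2.cvtColor(im,cv2.COLOR_RGB2BGR))
```

```text
[ 0.53215471  0.30893477 -0.04957997] -2.840723208262177 [-0.3  1.2 -0.2  0.5 -0.1  0.5  1.8 -1.   0.5 -0.6  0.1  0.7]
[array([0.62 , 0.356, 0.003]), array([0.609, 0.355, 0.003])]
[array([0.613, 0.252, 0.003]), array([0.609, 0.251, 0.003])]
```

View pics/ot.png

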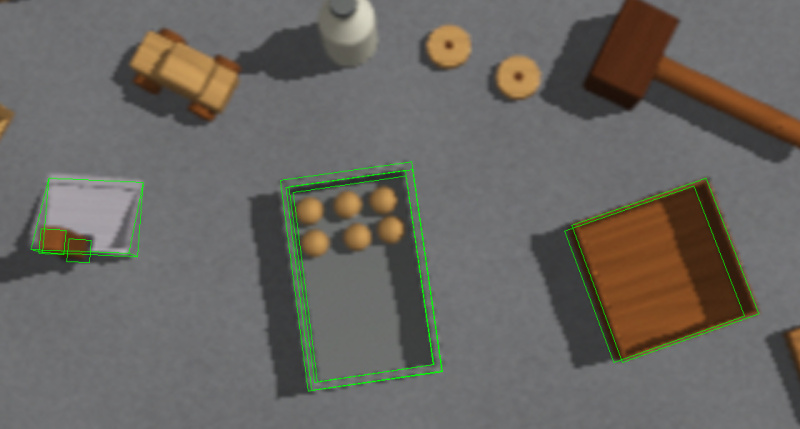

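View pics/os.png

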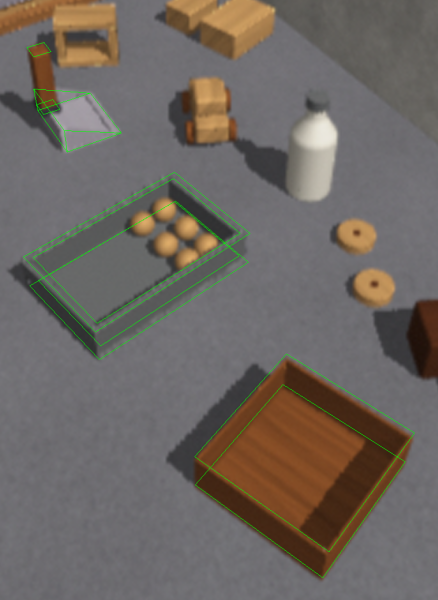

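Emit:
arm_command(plan=[{"wz": 0.0198},{"wz": 0.0198},{"wz": 0.0198},{"wz": 0.0198},{"wz": 0.0198},{"wz": 0.0198},{"wz": 0.0198},{"wz": 0.0198},{"wz": 0.0198},{"wz": 0.0198}])

```text
schema error: expected keys dx, dy, dz, wx, wy, wz
```

```bash
cat >> h.py <<'E'
from scipy.spatial.transform import Rotation as Ro
def goto(xyz,yawdeg,pitch=0,s=None):
    """units from the current pose to target; tool y along scoop x (yaw), pitch>0 = lip up"""
    s=s or observe(); R=Ro.from_quat(s['orientation']); p=np.array(s['tool_pos'])
    y=np.radians(yawdeg); Y=np.array([np.cos(y),np.sin(y),0]); Z=np.array([0,0,-1.]); X=np.cross(Y,Z)
    T=Ro.from_matrix(np.c_[X,Y,Z])
    T=Ro.from_rotvec(np.radians(pitch)*np.array([np.sin(y),-np.cos(y),0]))*T
    d=R.inv().apply(np.array(xyz)-p)/.3; w=(R.inv()*T).as_rotvec()/(2*np.pi)
    print('pos',p.round(4),'yaw',np.degrees(np.arctan2(*R.as_matrix()[[1,0],1])).round(2),'lift',np.degrees(np.arcsin(R.as_matrix()[2,1])).round(2),'t',round(s['t'],2),'w',round(s['gripper_width'],4),'F',np.round(s['force'],1))
    print('d',d.round(4),'w',w.round(5),'rows',max(abs(np.linalg.norm(d))/.139,np.linalg.norm(w)/.0199).round(1))
E
python3 -c "
from h import *
goto([.532,.309,.237],-3)"
```

```text
pos [0.2218 0.6375 0.2377] yaw 70.82 lift 0.0 t 1.45 w 0.0931 F [-0.6 -0.8  0.6]
d [-1.3364 -0.6945  0.0021] w [-0.      -0.       0.20505] rows 10.8
```

Emit:
arm_command(plan=[{"dx": 0,"dy": 0,"dz": 0,"wx": 0,"wy": 0,"wz": 0.0198},{"dx": 0,"dy": 0,"dz": 0,"wx": 0,"wy": 0,"wz": 0.0198},{"dx": 0,"dy": 0,"dz": 0,"wx": 0,"wy": 0,"wz": 0.0198},{"dx": 0,"dy": 0,"dz": 0,"wx": 0,"wy": 0,"wz": 0.0198},{"dx": 0,"dy": 0,"dz": 0,"wx": 0,"wy": 0,"wz": 0.0198},{"dx": 0,"dy": 0,"dz": 0,"wx": 0,"wy": 0,"wz": 0.0198},{"dx": 0,"dy": 0,"dz": 0,"wx": 0,"wy": 0,"wz": 0.0198},{"dx": 0,"dy": 0,"dz": 0,"wx": 0,"wy": 0,"wz": 0.0198},{"dx": 0,"dy": 0,"dz": 0,"wx": 0,"wy": 0,"wz": 0.0198},{"dx": 0,"dy": 0,"dz": 0,"wx": 0,"wy": 0,"wz": 0.0198}])

```text
t: 2.28
tool_pos: [0.2218, 0.6375, 0.2376]
orientation: [0.712, 0.702, -0.0, 0.0]
force: [0.5, -0.0, 1.1]
gripper_width: 0.093
```

```bash
python3 -c "
from h import *
goto([.532,.309,.237],-3)"
```

```text
pos [0.2218 0.6375 0.2376] yaw -0.81 lift -0.0 t 2.28 w 0.093 F [ 0.5 -0.   1.1]
d [-1.0802  1.0495  0.0021] w [-0.00e+00  1.00e-05  6.07e-03] rows 10.8
```

Emit:
arm_command(plan=[{"dx": -0.097,"dy": 0.095,"dz": 0,"wx": 0,"wy": 0,"wz": 0},{"dx": -0.097,"dy": 0.095,"dz": 0,"wx": 0,"wy": 0,"wz": 0},{"dx": -0.097,"dy": 0.095,"dz": 0,"wx": 0,"wy": 0,"wz": 0},{"dx": -0.097,"dy": 0.095,"dz": 0,"wx": 0,"wy": 0,"wz": 0},{"dx": -0.097,"dy": 0.095,"dz": 0,"wx": 0,"wy": 0,"wz": 0},{"dx": -0.097,"dy": 0.095,"dz": 0,"wx": 0,"wy": 0,"wz": 0},{"dx": -0.097,"dy": 0.095,"dz": 0,"wx": 0,"wy": 0,"wz": 0},{"dx": -0.097,"dy": 0.095,"dz": 0,"wx": 0,"wy": 0,"wz": 0},{"dx": -0.097,"dy": 0.095,"dz": 0,"wx": 0,"wy": 0,"wz": 0},{"dx": -0.097,"dy": 0.095,"dz": 0,"wx": 0,"wy": 0,"wz": 0}])

```text
t: 3.12
tool_pos: [0.5055, 0.3425, 0.2379]
orientation: [0.71, 0.704, 0.0, 0.0]
force: [0.0, 1.6, 0.8]
gripper_width: 0.093
```

```bash
cat >> h.py <<'E'
def wcam():
    s=observe(); p=optics.camera('wrist'); T=np.eye(4); T[:3,:3]=Ro.from_quat(s['orientation']).as_matrix(); T[:3,3]=s['tool_pos']
    C=np.linalg.inv(T@np.array(p['T_tool_cam'])); p['rvec']=cv2.Rodrigues(C[:3,:3])[0].ravel(); p['tvec']=C[:3,3]; return p
E
python3 -c "
from h import *
p=wcam(); save(p,'w1'); print(p['fov_y'],np.round(p['T_tool_cam'],3)); goto([.532,.309,.237],-3)
np.savez('w1.npz',f=p['frame'],fov=p['fov_y'],c=[p['cx'],p['cy']],r=p['rvec'],t=p['tvec'])"
```

```text
59.14076637656004 [[-0.    -0.967 -0.256  0.07 ]
 [ 1.    -0.     0.001 -0.001]
 [-0.001 -0.256  0.967 -0.147]
 [ 0.     0.     0.     1.   ]]
pos [0.5094 0.3382 0.2376] yaw -0.64 lift 0.09 t 3.17 w 0.093 F [ 2.8 -4.9 -0.6]
d [-0.0964  0.0763  0.0024] w [0.00026 0.00027 0.00656] rows 0.9
```

View pics/w1.png

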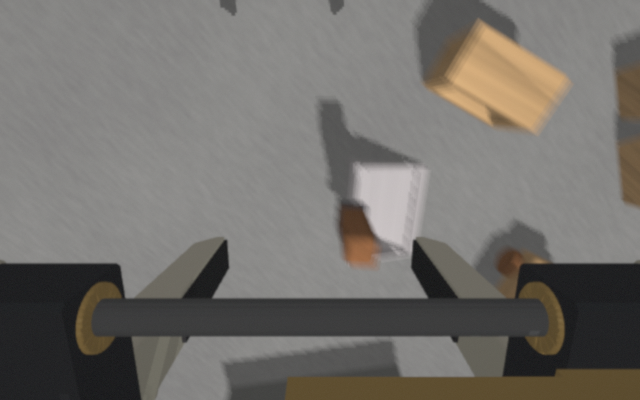

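Emit:
arm_command(plan=[{"dx": 0,"dy": 0,"dz": 0,"wx": 0,"wy": 0,"wz": 0},{"dx": 0,"dy": 0,"dz": 0,"wx": 0,"wy": 0,"wz": 0}])

```text
t: 3.33
tool_pos: [0.5047, 0.3439, 0.2376]
orientation: [0.71, 0.704, -0.0, -0.0]
force: [-0.4, 0.4, -0.4]
gripper_width: 0.093
```

```bash
python3 -c "
from h import *
p=wcam(); goto([.532,.309,.237],-3)
np.savez('w1.npz',frame=p['frame'],fov_y=p['fov_y'],cx=p['cx'],cy=p['cy'],rvec=p['rvec'],tvec=p['tvec'])
f=cv2.resize(p['frame'][90:290,300:460],None,fx=3.0,fy=3.0,interpolation=cv2.INTER_CUBIC); cv2.imwrite('pics/w1z.png',cv2.cvtColor(f,cv2.COLOR_RGB2BGR))"
```

```text
pos [0.5041 0.3446 0.2377] yaw -0.47 lift -0.01 t 3.38 w 0.0935 F [-0.9 -0.3  0.2]
d [-0.1178  0.0938  0.0022] w [-3.00e-05 -3.00e-05  7.03e-03] rows 1.1
```

View pics/w1z.png

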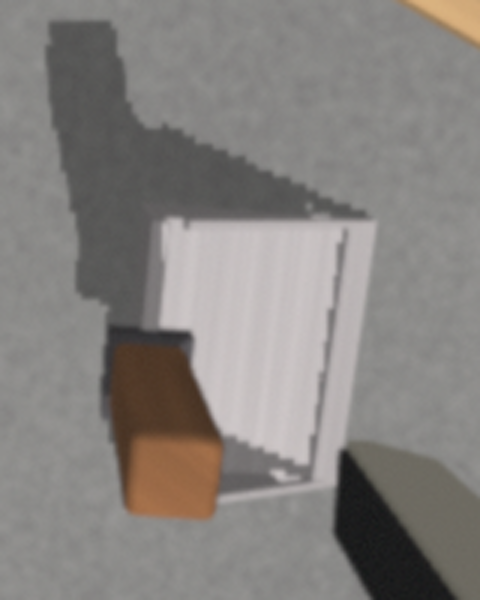

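```bash
cat > fit.py <<'E'
from h import *
from scipy.optimize import least_squares
p=dict(np.load('w1.npz')); p={k:(v if v.ndim else float(v)) for k,v in p.items()}
z=lambda l:[(np.array(x)+.5)/3-.5+[300,90] for x in l]
lip=z([(375,220),(335,485)]); top=z([(130,440),(220,437),(213,518),(127,512)]); 
L=[at(p,*q,0.001) for q in lip]; H=[at(p,*q,.135) for q in top]
print(np.round(L,4)); print(np.round(H,4),np.mean(H,0).round(4))
print('lip width',np.linalg.norm(L[0]-L[1]),'normal yaw',np.degrees(np.arctan2(-(L[0]-L[1])[0],(L[0]-L[1])[1])), 'mid',np.mean(L,0))
e=[H[1]-H[0],H[2]-H[3]]; print('top yaw',[np.degrees(np.arctan2(v[1],v[0])).round(1) for v in e],[np.linalg.norm(v).round(4) for v in (*e,H[0]-H[3],H[1]-H[2])])
E
python3 fit.py
```

```text
[[0.6191 0.356  0.001 ]
 [0.6104 0.2522 0.001 ]]
[[0.5214 0.3215 0.135 ]
 [0.5439 0.322  0.135 ]
 [0.5427 0.3001 0.135 ]
 [0.5207 0.302  0.135 ]] [0.5322 0.3114 0.135 ]
lip width 0.10407699455614673 normal yaw -4.782322422990664 mid [0.61472971 0.30409477 0.001     ]
top yaw [np.float64(1.5), np.float64(-4.9)] [np.float64(0.0225), np.float64(0.0221), np.float64(0.0195), np.float64(0.022)]
```

```bash
python3 -c "
from h import *
goto([.5325,.311,.237],-4.8)"
```

```text
pos [0.5041 0.3446 0.2377] yaw -0.47 lift -0.01 t 3.38 w 0.0935 F [-0.9 -0.3  0.2]
d [-0.1111  0.0955  0.0022] w [-3.000e-05 -3.000e-05  1.203e-02] rows 1.1
```

Emit:
arm_command(plan=[{"dx": -0.055,"dy": 0.048,"dz": 0,"wx": 0,"wy": 0,"wz": 0},{"dx": -0.056,"dy": 0.048,"dz": 0,"wx": 0,"wy": 0,"wz": 0.012},{"dx": 0,"dy": 0,"dz": 0.1,"wx": 0,"wy": 0,"wz": 0},{"dx": 0,"dy": 0,"dz": 0.05,"wx": 0,"wy": 0,"wz": 0},{"dx": 0,"dy": 0,"dz": 0,"wx": 0,"wy": 0,"wz": 0},{"dx": 0,"dy": 0,"dz": 0,"wx": 0,"wy": 0,"wz": 0},{"dx": 0,"dy": 0,"dz": 0,"wx": 0,"wy": 0,"wz": 0}])

```text
t: 3.97
tool_pos: [0.5326, 0.3117, 0.1937]
orientation: [0.735, 0.678, 0.0, 0.0]
force: [-1.3, -0.8, -0.2]
gripper_width: 0.0933
```

```bash
python3 -c "
from h import *
goto([.5325,.311,.1],-4.8)
p=wcam();save(p,'w2')"
```

```text
pos [0.5326 0.3117 0.1937] yaw -4.69 lift 0.03 t 3.97 w 0.0933 F [-1.3 -0.8 -0.2]
d [-2.400e-03 -3.000e-04  3.123e-01] w [ 8.0e-05 -7.0e-05  3.1e-04] rows 2.2
```

View pics/w2.png

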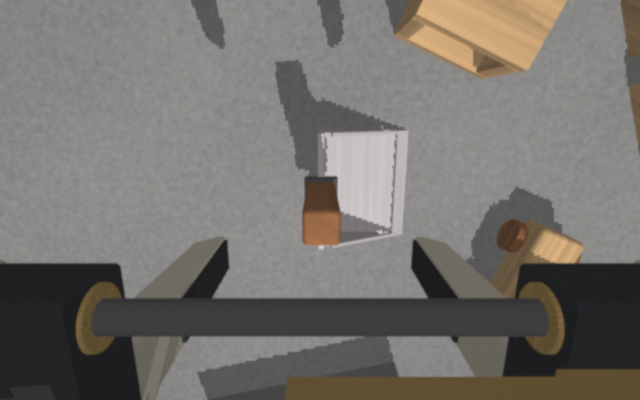

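Emit:
arm_command(plan=[{"dx": -0.002,"dy": 0,"dz": 0.08,"wx": 0,"wy": 0,"wz": 0},{"dx": 0,"dy": 0,"dz": 0.08,"wx": 0,"wy": 0,"wz": 0},{"dx": 0,"dy": 0,"dz": 0.08,"wx": 0,"wy": 0,"wz": 0},{"dx": 0,"dy": 0,"dz": 0.05,"wx": 0,"wy": 0,"wz": 0},{"dx": 0,"dy": 0,"dz": 0.022,"wx": 0,"wy": 0,"wz": 0},{"dx": 0,"dy": 0,"dz": 0,"wx": 0,"wy": 0,"wz": 0}])

```text
t: 4.52
tool_pos: [0.5326, 0.3102, 0.0984]
orientation: [0.736, 0.677, -0.001, -0.0]
force: [-0.3, -0.8, 1.0]
gripper_width: 0.0928
```

Emit:
arm_command(plan=[{"dx": 0,"dy": 0,"dz": 0,"wx": 0,"wy": 0,"wz": 0},{"dx": 0,"dy": 0,"dz": 0,"wx": 0,"wy": 0,"wz": 0},{"dx": 0,"dy": 0,"dz": 0,"wx": 0,"wy": 0,"wz": 0},{"dx": 0,"dy": 0,"dz": 0,"wx": 0,"wy": 0,"wz": 0},{"dx": 0,"dy": 0,"dz": 0,"wx": 0,"wy": 0,"wz": 0},{"dx": 0,"dy": 0,"dz": 0,"wx": 0,"wy": 0,"wz": 0},{"dx": 0,"dy": 0,"dz": 0,"wx": 0,"wy": 0,"wz": 0},{"dx": 0,"dy": 0,"dz": 0,"wx": 0,"wy": 0,"wz": 0},{"dx": 0,"dy": 0,"dz": 0,"wx": 0,"wy": 0,"wz": 0},{"dx": 0,"dy": 0,"dz": 0,"wx": 0,"wy": 0,"wz": 0}], hand=1)

```text
t: 5.35
tool_pos: [0.5329, 0.3101, 0.099]
orientation: [0.736, 0.677, -0.0, -0.0]
force: [-0.6, 0.3, -0.1]
gripper_width: 0.031
```

```bash
python3 -c "
from h import *
goto([.5325,.311,.2],-4.8)"
```

```text
pos [0.5329 0.3101 0.099 ] yaw -4.78 lift -0.0 t 5.35 w 0.031 F [-0.6  0.3 -0.1]
d [ 0.0029 -0.0016 -0.3366] w [-1.e-05  1.e-05  5.e-05] rows 2.4
```

Still closing (31 mm); wait, then lift.

Emit:
arm_command(plan=[{"dx": 0,"dy": 0,"dz": 0,"wx": 0,"wy": 0,"wz": 0},{"dx": 0,"dy": 0,"dz": 0,"wx": 0,"wy": 0,"wz": 0},{"dx": 0,"dy": 0,"dz": 0,"wx": 0,"wy": 0,"wz": 0},{"dx": 0,"dy": 0,"dz": 0,"wx": 0,"wy": 0,"wz": 0},{"dx": 0,"dy": 0,"dz": 0,"wx": 0,"wy": 0,"wz": 0}])

```text
t: 5.77
tool_pos: [0.5329, 0.3101, 0.0991]
orientation: [0.736, 0.677, 0.0, 0.0]
force: [0.1, -0.3, -0.8]
gripper_width: 0.0239
```

Emit:
arm_command(plan=[{"dx": 0,"dy": 0,"dz": -0.03,"wx": 0,"wy": 0,"wz": 0},{"dx": 0,"dy": 0,"dz": -0.07,"wx": 0,"wy": 0,"wz": 0},{"dx": 0,"dy": 0,"dz": -0.07,"wx": 0,"wy": 0,"wz": 0},{"dx": 0,"dy": 0,"dz": -0.07,"wx": 0,"wy": 0,"wz": 0},{"dx": 0,"dy": 0,"dz": -0.07,"wx": 0,"wy": 0,"wz": 0},{"dx": 0,"dy": 0,"dz": -0.05,"wx": 0,"wy": 0,"wz": 0},{"dx": 0,"dy": 0,"dz": -0.03,"wx": 0,"wy": 0,"wz": 0}])

```text
t: 6.35
tool_pos: [0.5332, 0.3103, 0.2185]
orientation: [0.736, 0.677, 0.001, 0.0]
force: [-0.2, -0.3, -2.1]
gripper_width: 0.0243
```

```bash
python3 -c "
from h import *
goto([.46,.05,.21],7.7)
p=wcam();save(p,'w3')"
```

```text
pos [0.5332 0.3103 0.2185] yaw -4.78 lift 0.1 t 6.35 w 0.0243 F [-0.2 -0.3 -2.1]
d [-0.885  -0.1709  0.027 ] w [ 0.00031 -0.00015 -0.03466] rows 6.5
```

View pics/w3.png

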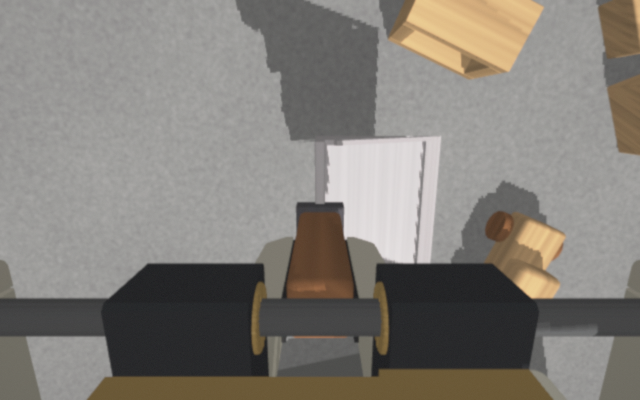

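Emit:
arm_command(plan=[{"dx": -0.1,"dy": 0,"dz": -0.03,"wx": 0,"wy": 0,"wz": 0},{"dx": -0.13,"dy": 0,"dz": -0.03,"wx": 0,"wy": 0,"wz": 0},{"dx": -0.13,"dy": 0,"dz": -0.03,"wx": 0,"wy": 0,"wz": 0},{"dx": -0.13,"dy": 0,"dz": -0.03,"wx": 0,"wy": 0,"wz": 0},{"dx": -0.13,"dy": 0,"dz": -0.03,"wx": 0,"wy": 0,"wz": 0},{"dx": -0.13,"dy": 0,"dz": -0.03,"wx": 0,"wy": 0,"wz": -0.007},{"dx": -0.13,"dy": 0,"dz": -0.03,"wx": 0,"wy": 0,"wz": -0.007},{"dx": -0.13,"dy": 0,"dz": -0.03,"wx": 0,"wy": 0,"wz": -0.007},{"dx": -0.13,"dy": 0,"dz": -0.03,"wx": 0,"wy": 0,"wz": -0.007},{"dx": -0.13,"dy": 0,"dz": 0,"wx": 0,"wy": 0,"wz": -0.007}])

```text
t: 7.23
tool_pos: [0.5179, -0.0718, 0.2983]
orientation: [0.656, 0.754, 0.0, 0.001]
force: [0.5, -0.5, -2.0]
gripper_width: 0.024
```

Emit:
arm_command(plan=[{"dx": -0.1,"dy": 0,"dz": 0,"wx": 0,"wy": 0,"wz": 0},{"dx": -0.05,"dy": 0,"dz": 0,"wx": 0,"wy": 0,"wz": 0},{"dx": 0,"dy": 0,"dz": 0,"wx": 0,"wy": 0,"wz": 0},{"dx": 0,"dy": 0,"dz": 0,"wx": 0,"wy": 0,"wz": 0},{"dx": 0,"dy": 0,"dz": 0,"wx": 0,"wy": 0,"wz": 0},{"dx": 0,"dy": 0,"dz": 0,"wx": 0,"wy": 0,"wz": 0}])

```text
t: 7.73
tool_pos: [0.5244, -0.1135, 0.2968]
orientation: [0.657, 0.754, -0.0, -0.0]
force: [0.1, 0.1, -1.1]
gripper_width: 0.024
```

```bash
python3 -c "
from h import *
goto([.46,.05,.21],7.7)
p=wcam();save(p,'w4')
np.savez('w4.npz',frame=p['frame'],fov_y=p['fov_y'],cx=p['cx'],cy=p['cy'],rvec=p['rvec'],tvec=p['tvec'])
"
```

```text
pos [ 0.5244 -0.1135  0.2968] yaw 7.88 lift -0.02 t 7.73 w 0.024 F [ 0.1  0.1 -1.1]
d [ 0.5691 -0.1378  0.2895] w [-4.e-05 -4.e-05  5.e-04] rows 4.7
```

View pics/w4.png

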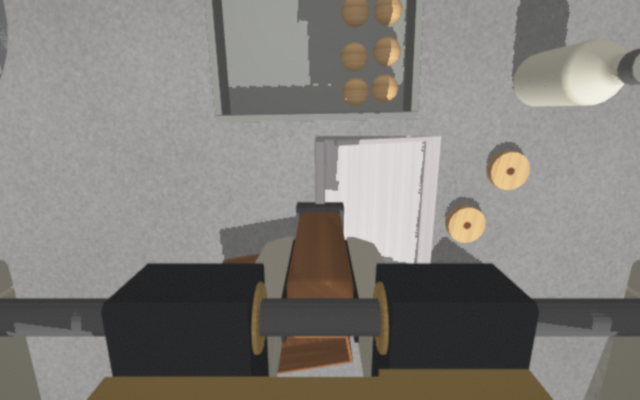

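Emit:
arm_command(plan=[{"dx": -0.07,"dy": 0,"dz": 0,"wx": 0,"wy": 0,"wz": 0},{"dx": -0.13,"dy": -0.03,"dz": 0,"wx": 0,"wy": 0,"wz": 0},{"dx": -0.1,"dy": -0.03,"dz": 0,"wx": 0,"wy": 0,"wz": 0},{"dx": 0,"dy": 0,"dz": 0,"wx": 0,"wy": 0,"wz": 0},{"dx": 0,"dy": 0,"dz": 0,"wx": 0,"wy": 0,"wz": 0},{"dx": 0,"dy": 0,"dz": 0,"wx": 0,"wy": 0,"wz": 0},{"dx": 0,"dy": 0,"dz": 0,"wx": 0,"wy": 0,"wz": 0}])

```text
t: 8.37
tool_pos: [0.519, -0.205, 0.2972]
orientation: [0.657, 0.754, 0.0, 0.0]
force: [-0.2, -0.1, -2.0]
gripper_width: 0.0239
```

```bash
python3 -c "
from h import *
goto([.46,.05,.21],7.7)
p=wcam()
np.savez('w5.npz',frame=p['frame'],fov_y=p['fov_y'],cx=p['cx'],cy=p['cy'],rvec=p['rvec'],tvec=p['tvec'])
f=cv2.resize(p['frame'][0:260,180:460],None,fx=2.8,fy=2.8,interpolation=cv2.INTER_CUBIC)[:600]; cv2.imwrite('pics/w5z.png',cv2.cvtColor(f,cv2.COLOR_RGB2BGR))
for r in optics.regions_of('ball0_center',p)[:8]: print(round(r['p'],2),r['position'],r['pixels'].sum(),at(p,r['position'][1],r['position'][0],.025))
"
```

```text
pos [ 0.519  -0.205   0.2972] yaw 7.89 lift 0.01 t 8.37 w 0.0239 F [-0.2 -0.1 -2. ]
d [ 0.8688 -0.0783  0.2906] w [ 4.0e-05 -1.0e-05  5.3e-04] rows 6.6
0.71 [7.9, 573.4] 1404 [0.76447754 0.00600262 0.025     ]
0.66 [8.1, 372.1] 473 [ 0.55030939 -0.02388611  0.025     ]
0.47 [4.9, 403.8] 352 [ 0.5834206  -0.01617031  0.025     ]
```

View pics/w5z.png

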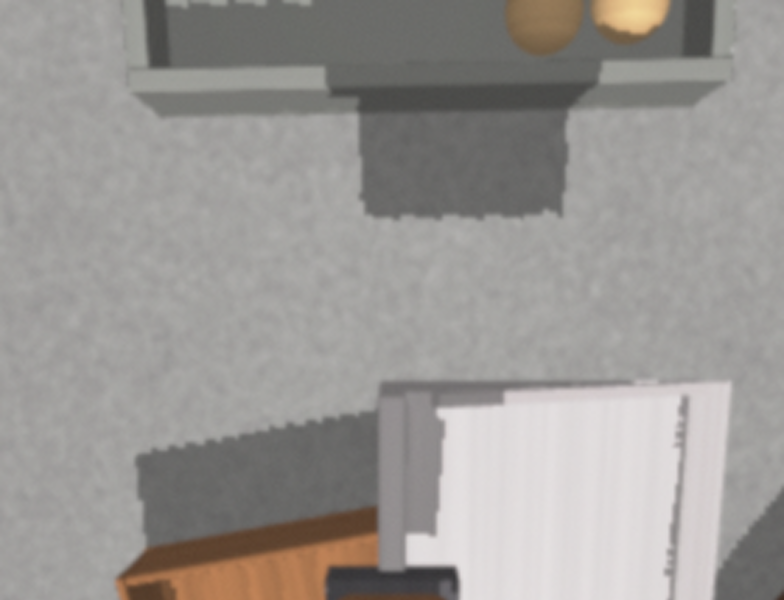

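```bash
cat > b.py <<'E'
from h import *
def ld(n):
    p=dict(np.load(n)); return {k:(v if v.ndim else float(v)) for k,v in p.items()}
if __name__=='__main__':
    p=ld('w5.npz'); q=ld('w4.npz')
    z=lambda x,y:((x+.5)/2.8-.5+180,(y+.5)/2.8-.5)
    A=at(p,*z(132,92),.05);B=at(p,*z(732,80),.05); C=at(p,*z(163,116),0);D=at(p,*z(695,105),0)
    for a,b in((A,B),(C,D)): print(a.round(4),b.round(4),np.linalg.norm(b-a),np.degrees(np.arctan2(*(b-a)[[1,0]])))
    f=cv2.resize(q['frame'][0:140,190:440],None,fx=3.2,fy=3.2,interpolation=cv2.INTER_CUBIC); cv2.imwrite('pics/w4z.png',cv2.cvtColor(f,cv2.COLOR_RGB2BGR))
E
python3 b.py
```

```text
[ 0.4041 -0.0733  0.05  ] [ 0.621  -0.0392  0.05  ] 0.21957750749923552 8.940558119757824
[ 0.4043 -0.0728  0.    ] [ 0.6223 -0.0384  0.    ] 0.22067344947875983 8.981377165269237
```

View pics/w4z.png

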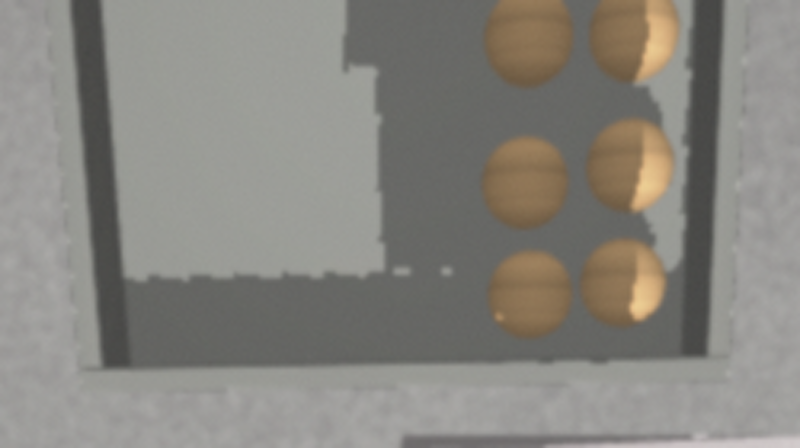

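Run:
```python
from b import *
q=ld('w4.npz'); p=ld('w5.npz')
z=lambda x,y:((x+.5)/3.2-.5+190,(y+.5)/3.2-.5)
c0=np.array([.502,.0132]);y=np.radians(8.9);R=np.array([[np.cos(y),np.sin(y)],[-np.sin(y),np.cos(y)]])
bf=lambda P:(R@(P[:2]-c0)*1000).round(1)
for n,l,h in [('inner rim',[(103,368),(710,358)],.05),('outer rim',[(83,390),(728,380)],.05),('balls',[(528,40),(634,37),(525,182),(630,166),(529,295),(623,283)],.025),('floor',[(130,368),(683,358)],.01)]:
    print(n,[bf(at(q,*z(*x),h)) for x in l])
# scoop in hand: sole z ~ tcp-.099
zs=.2972-.099
z5=lambda x,y:((x+.5)/2.8-.5+180,(y+.5)/2.8-.5)
s=np.array([.519,-.205]); yt=np.radians(7.89); R2=np.array([[np.cos(yt),np.sin(yt)],[-np.sin(yt),np.cos(yt)]])
for n,u,h in [('lip+y',(732,382),.003),('back top +y',(380,382),.04),('ridge far',(686,398),.006),('lip low',(715,597),.003),('ridge low',(668,597),.006)]:
    P=at(p,*z5(*u),zs+h); print(n,(R2@(P[:2]-s)*1000).round(1))
```

```text
inner rim [array([-103. ,  -62.2]), array([102.5, -62.7])]
outer rim [array([-110.5,  -69.4]), array([109., -70.])]
balls [array([42.6, 41.8]), array([78.2, 42.1]), array([41.9, -2.7]), array([78.1,  1.8]), array([ 43.6, -40.1]), array([ 76.8, -36.7])]
floor [array([-103.7,  -62.9]), array([102.5, -62.9])]
lip+y [81.9 52.6]
back top +y [-3.1 55.4]
ridge far [70.2 49.1]
lip low [82.4 -1.8]
ridge low [69.4 -0.9]
```

```bash
cat >> h.py <<'E'
YB=8.9
def binp(x,y=0,z=.2):
    a=np.radians(YB); return [.502+x*np.cos(a)-y*np.sin(a),.0132+x*np.sin(a)+y*np.cos(a),z]
E
python3 -c "
from h import *
goto(binp(-.072,0,.2),YB)"
```

```text
pos [ 0.519  -0.205   0.2972] yaw 7.9 lift 0.02 t 8.47 w 0.0241 F [ 0.2 -0.8 -2.1]
d [ 0.7241 -0.1964  0.324 ] w [ 5.00e-05  1.00e-05 -2.78e-03] rows 5.9
```

Emit:
arm_command(plan=[{"dx": 0.07,"dy": -0.02,"dz": 0,"wx": 0,"wy": 0,"wz": -0.0028},{"dx": 0.12,"dy": -0.03,"dz": 0,"wx": 0,"wy": 0,"wz": 0},{"dx": 0.12,"dy": -0.04,"dz": 0.04,"wx": 0,"wy": 0,"wz": 0},{"dx": 0.12,"dy": -0.04,"dz": 0.06,"wx": 0,"wy": 0,"wz": 0},{"dx": 0.12,"dy": -0.04,"dz": 0.08,"wx": 0,"wy": 0,"wz": 0},{"dx": 0.12,"dy": -0.03,"dz": 0.08,"wx": 0,"wy": 0,"wz": 0},{"dx": 0.065,"dy": -0.01,"dz": 0.06,"wx": 0,"wy": 0,"wz": 0},{"dx": 0,"dy": 0,"dz": 0,"wx": 0,"wy": 0,"wz": 0},{"dx": 0,"dy": 0,"dz": 0,"wx": 0,"wy": 0,"wz": 0},{"dx": 0,"dy": 0,"dz": 0,"wx": 0,"wy": 0,"wz": 0}])

```text
t: 9.3
tool_pos: [0.4256, -0.0022, 0.2051]
orientation: [0.65, 0.76, 0.0, 0.0]
force: [0.3, 0.8, -1.5]
gripper_width: 0.0242
```

```bash
python3 -c "
from h import *
goto(binp(-.072,0,.11),YB)
p=wcam();save(p,'w6')
for n in ['top','side']: save(optics.camera(n),n+'6')
goto(binp(-.072,0,.11),YB)"
```

```text
pos [ 0.4256 -0.0022  0.2051] yaw 8.88 lift 0.06 t 9.3 w 0.0242 F [ 0.3  0.8 -1.5]
d [0.0115 0.0191 0.3172] w [ 1.7e-04  6.0e-05 -4.0e-05] rows 2.3
pos [ 0.4258 -0.0029  0.2051] yaw 8.78 lift 0.05 t 9.45 w 0.0237 F [ 0.  -0.3 -2. ]
d [0.0139 0.0189 0.3169] w [ 1.4e-04  5.0e-05 -3.4e-04] rows 2.3
```

View pics/w6.png

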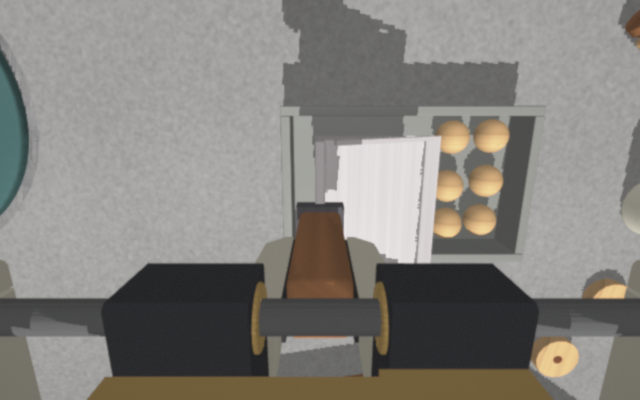

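View pics/side6.png

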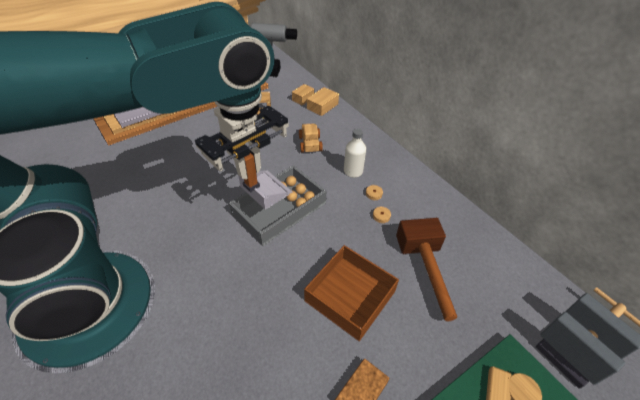

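Emit:
arm_command(plan=[{"dx": 0.0125,"dy": 0.019,"dz": 0,"wx": 0,"wy": 0,"wz": 0},{"dx": 0,"dy": 0,"dz": 0.05,"wx": 0,"wy": 0,"wz": 0},{"dx": 0,"dy": 0,"dz": 0.05,"wx": 0,"wy": 0,"wz": 0},{"dx": 0,"dy": 0,"dz": 0.05,"wx": 0,"wy": 0,"wz": 0},{"dx": 0,"dy": 0,"dz": 0.05,"wx": 0,"wy": 0,"wz": 0},{"dx": 0,"dy": 0,"dz": 0.05,"wx": 0,"wy": 0,"wz": 0},{"dx": 0,"dy": 0,"dz": 0.04,"wx": 0,"wy": 0,"wz": 0},{"dx": 0,"dy": 0,"dz": 0,"wx": 0,"wy": 0,"wz": 0},{"dx": 0,"dy": 0,"dz": 0,"wx": 0,"wy": 0,"wz": 0},{"dx": 0,"dy": 0,"dz": 0,"wx": 0,"wy": 0,"wz": 0}])

```text
t: 10.28
tool_pos: [0.4309, 0.0022, 0.1182]
orientation: [0.651, 0.759, 0.0, 0.0]
force: [-0.0, 0.0, -1.1]
gripper_width: 0.0239
```

```bash
python3 -c "
from h import *
goto(binp(-.072,0,.109),YB)"
```

```text
pos [0.4309 0.0022 0.1182] yaw 8.81 lift 0.05 t 10.28 w 0.0239 F [-0.   0.  -1.1]
d [-0.0004 -0.      0.0308] w [ 1.4e-04  3.0e-05 -2.5e-04] rows 0.2
```

Emit:
arm_command(plan=[{"dx": 0,"dy": 0,"dz": 0.012,"wx": 0,"wy": 0,"wz": 0},{"dx": 0,"dy": 0,"dz": 0.01,"wx": 0,"wy": 0,"wz": 0},{"dx": 0,"dy": 0,"dz": 0.006,"wx": 0,"wy": 0,"wz": 0},{"dx": 0,"dy": 0,"dz": 0,"wx": 0,"wy": 0,"wz": 0},{"dx": 0,"dy": 0,"dz": 0,"wx": 0,"wy": 0,"wz": 0}])

```text
t: 10.7
tool_pos: [0.4304, 0.0023, 0.109]
orientation: [0.651, 0.759, 0.0, 0.0]
force: [0.4, -0.3, -1.4]
gripper_width: 0.024
```

Emit:
arm_command(plan=[{"dx": 0,"dy": 0,"dz": 0.004,"wx": 0,"wy": 0,"wz": 0},{"dx": 0,"dy": 0,"dz": 0,"wx": 0,"wy": 0,"wz": 0},{"dx": 0,"dy": 0,"dz": 0,"wx": 0,"wy": 0,"wz": 0}])

```text
t: 10.95
tool_pos: [0.4305, 0.0023, 0.109]
orientation: [0.651, 0.759, 0.0, 0.0]
force: [-7.2, 1.4, 15.2]
gripper_width: 0.0237
```

Emit:
arm_command(plan=[{"dx": 0,"dy": 0,"dz": -0.002,"wx": 0,"wy": 0,"wz": 0},{"dx": 0,"dy": 0.01,"dz": 0,"wx": 0,"wy": 0,"wz": 0},{"dx": 0,"dy": 0.017,"dz": 0,"wx": 0,"wy": 0,"wz": 0},{"dx": 0,"dy": 0.017,"dz": 0,"wx": 0,"wy": 0,"wz": 0},{"dx": 0,"dy": 0.017,"dz": 0,"wx": 0,"wy": 0,"wz": 0},{"dx": 0,"dy": 0.017,"dz": 0,"wx": 0,"wy": 0,"wz": 0},{"dx": 0,"dy": 0.017,"dz": 0,"wx": 0,"wy": 0,"wz": 0},{"dx": 0,"dy": 0.017,"dz": 0,"wx": 0,"wy": 0,"wz": 0},{"dx": 0,"dy": 0.017,"dz": 0,"wx": 0,"wy": 0,"wz": 0},{"dx": 0,"dy": 0.017,"dz": 0,"wx": 0,"wy": 0,"wz": 0}])

```text
t: 11.78
tool_pos: [0.4737, 0.0089, 0.1088]
orientation: [0.651, 0.759, -0.0, -0.0]
force: [-18.9, -3.6, 29.4]
gripper_width: 0.0241
```

```bash
python3 -c "
from h import *
goto(binp(0,0,.109),YB)
p=wcam();save(p,'w7')"
```

```text
pos [0.4737 0.0089 0.1088] yaw 8.83 lift -0.04 t 11.78 w 0.0241 F [-18.9  -3.6  29.4]
d [-0.0003  0.0953 -0.0006] w [-1.0e-04  4.0e-05 -2.1e-04] rows 0.7
```

View pics/w7.png

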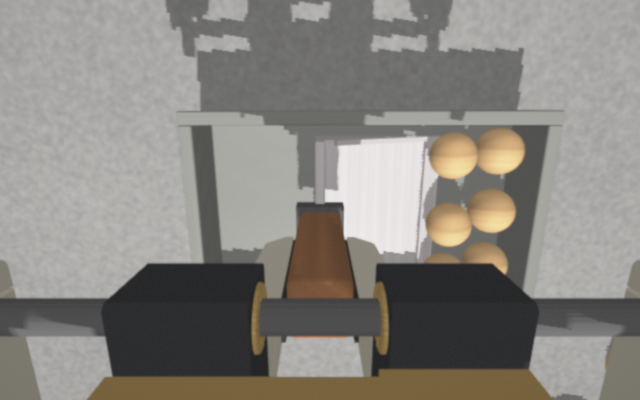

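Emit:
arm_command(plan=[{"dx": 0,"dy": 0,"dz": -0.003,"wx": 0,"wy": 0,"wz": 0},{"dx": 0,"dy": 0.012,"dz": 0,"wx": 0,"wy": 0,"wz": 0},{"dx": 0,"dy": 0.014,"dz": 0,"wx": 0,"wy": 0,"wz": 0},{"dx": 0,"dy": 0.014,"dz": 0,"wx": 0,"wy": 0,"wz": 0},{"dx": 0,"dy": 0.014,"dz": 0,"wx": 0,"wy": 0,"wz": 0}])

```text
t: 12.25
tool_pos: [0.49, 0.0115, 0.109]
orientation: [0.651, 0.759, -0.0, -0.0]
force: [0.3, 0.3, -2.0]
gripper_width: 0.0241
```

```bash
python3 -c "
from h import *
goto(binp(0.02,0,.109),YB)
p=wcam();save(p,'w8')"
```

```text
pos [0.49   0.0115 0.109 ] yaw 8.82 lift -0.01 t 12.25 w 0.0241 F [ 0.3  0.3 -2. ]
d [-0.0005  0.1071 -0.    ] w [-3.0e-05 -1.0e-05 -2.1e-04] rows 0.8
```

View pics/w8.png

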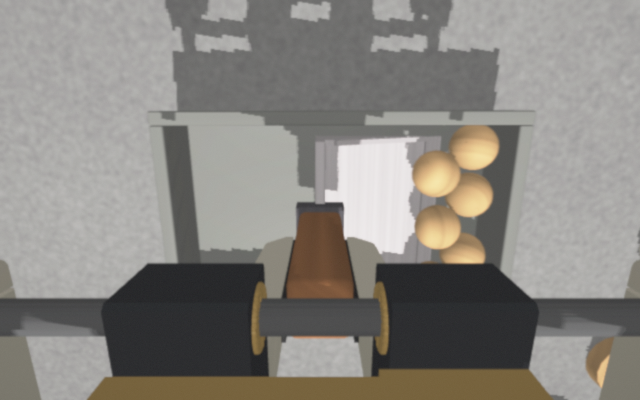

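Emit:
arm_command(plan=[{"dx": 0,"dy": 0.014,"dz": 0,"wx": 0,"wy": 0,"wz": 0},{"dx": 0,"dy": 0.014,"dz": 0,"wx": 0,"wy": 0,"wz": 0},{"dx": 0,"dy": 0.014,"dz": 0,"wx": 0,"wy": 0,"wz": 0},{"dx": 0,"dy": 0.014,"dz": 0,"wx": 0,"wy": 0,"wz": 0},{"dx": 0,"dy": 0.012,"dz": 0,"wx": 0,"wy": 0,"wz": 0}])

```text
t: 12.72
tool_pos: [0.5102, 0.0147, 0.1091]
orientation: [0.651, 0.759, -0.0, -0.0]
force: [-1.3, -0.0, -3.1]
gripper_width: 0.0239
```

```bash
python3 -c "
from h import *
goto(binp(0.018,0,.109),YB)
p=wcam();save(p,'w9')"
```

```text
pos [0.5102 0.0147 0.1091] yaw 8.83 lift -0.02 t 12.72 w 0.0239 F [-1.3 -0.  -3.1]
d [-0.0005  0.0323  0.0003] w [-4.e-05 -1.e-05 -2.e-04] rows 0.2
```

View pics/w9.png

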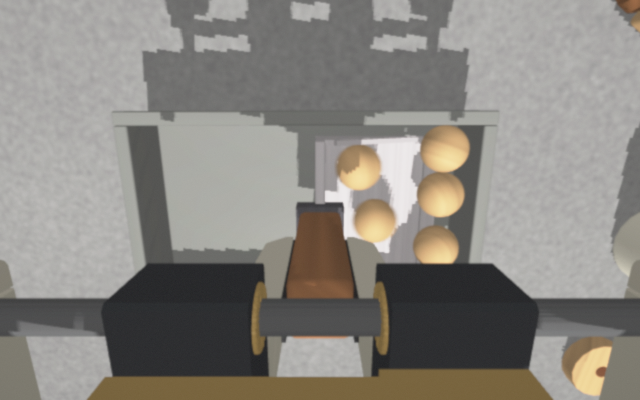

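Emit:
arm_command(plan=[{"dx": 0,"dy": 0.008,"dz": 0,"wx": 0,"wy": 0,"wz": 0},{"dx": 0,"dy": 0.008,"dz": 0,"wx": 0,"wy": 0,"wz": 0},{"dx": 0,"dy": 0.008,"dz": 0,"wx": 0,"wy": 0,"wz": 0},{"dx": 0,"dy": 0.008,"dz": 0,"wx": 0,"wy": 0,"wz": 0},{"dx": 0,"dy": 0,"dz": 0,"wx": 0,"wy": 0,"wz": 0},{"dx": 0,"dy": 0,"dz": 0,"wx": 0,"wy": 0,"wz": 0}])

```text
t: 13.27
tool_pos: [0.5194, 0.016, 0.1092]
orientation: [0.651, 0.759, 0.0, 0.0]
force: [-0.2, -0.4, -2.9]
gripper_width: 0.024
```

```bash
python3 -c "
from h import *
goto(binp(0.018,0,.109),YB)
p=wcam();save(p,'w10')"
```

```text
pos [0.5194 0.016  0.1092] yaw 8.83 lift 0.01 t 13.27 w 0.024 F [-0.2 -0.4 -2.9]
d [-0.0004  0.0012  0.0007] w [ 2.0e-05  1.0e-05 -2.1e-04] rows 0.0
```

View pics/w10.png

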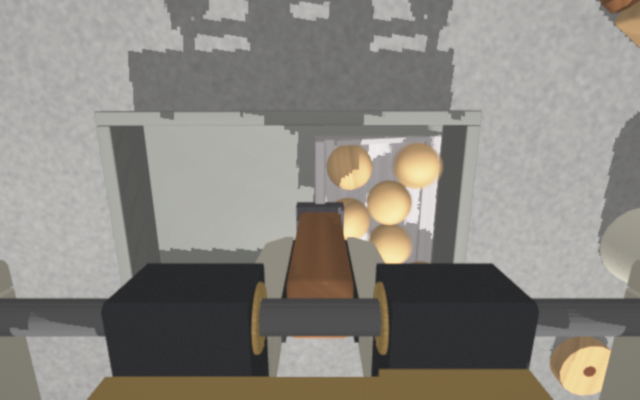

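Emit:
arm_command(plan=[{"dx": 0,"dy": -0.009,"dz": -0.006,"wx": -0.004,"wy": 0,"wz": 0},{"dx": 0,"dy": -0.014,"dz": -0.008,"wx": -0.006,"wy": 0,"wz": 0},{"dx": 0,"dy": -0.014,"dz": -0.008,"wx": -0.006,"wy": 0,"wz": 0},{"dx": 0,"dy": -0.014,"dz": -0.008,"wx": -0.006,"wy": 0,"wz": 0},{"dx": 0,"dy": -0.014,"dz": -0.008,"wx": -0.006,"wy": 0,"wz": 0},{"dx": 0,"dy": -0.009,"dz": -0.006,"wx": -0.004,"wy": 0,"wz": 0},{"dx": 0,"dy": 0,"dz": 0,"wx": 0,"wy": 0,"wz": 0},{"dx": 0,"dy": 0,"dz": 0,"wx": 0,"wy": 0,"wz": 0}])

```text
t: 13.98
tool_pos: [0.4961, 0.0124, 0.1209]
orientation: [0.647, 0.755, 0.077, 0.066]
force: [-0.0, -0.2, -2.9]
gripper_width: 0.0243
```

```bash
python3 -c "
from h import *
goto(binp(0.0,0,.2),YB,12)
p=wcam();save(p,'w11')
save(optics.camera('side'),'s11')"
```

```text
pos [0.4961 0.0124 0.1209] yaw 8.82 lift 11.58 t 13.98 w 0.0243 F [-0.  -0.2 -2.9]
d [-0.0005  0.0723 -0.2543] w [-1.17e-03  9.00e-05 -2.30e-04] rows 1.9
```

View pics/w11.png

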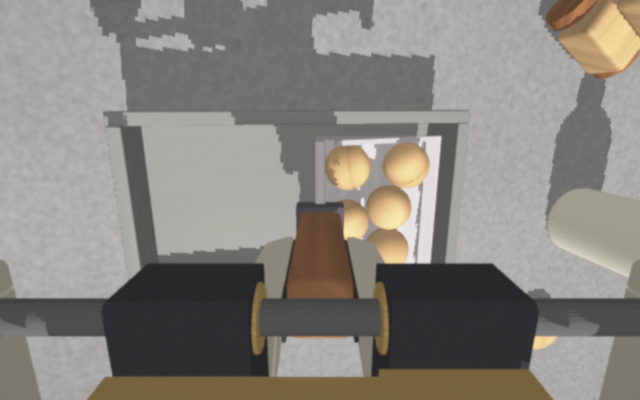

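Emit:
arm_command(plan=[{"dx": 0,"dy": 0.003,"dz": -0.015,"wx": 0,"wy": 0,"wz": 0},{"dx": 0,"dy": 0.006,"dz": -0.03,"wx": 0,"wy": 0,"wz": 0},{"dx": 0,"dy": 0.009,"dz": -0.045,"wx": 0,"wy": 0,"wz": 0},{"dx": 0,"dy": 0.01,"dz": -0.05,"wx": 0,"wy": 0,"wz": 0},{"dx": 0,"dy": 0.01,"dz": -0.05,"wx": 0,"wy": 0,"wz": 0},{"dx": 0,"dy": 0.01,"dz": -0.05,"wx": 0,"wy": 0,"wz": 0},{"dx": 0,"dy": 0.01,"dz": -0.05,"wx": 0,"wy": 0,"wz": 0},{"dx": 0,"dy": 0.008,"dz": -0.04,"wx": 0,"wy": 0,"wz": 0},{"dx": 0,"dy": 0.005,"dz": -0.025,"wx": 0,"wy": 0,"wz": 0},{"dx": 0,"dy": 0.003,"dz": -0.01,"wx": 0,"wy": 0,"wz": 0}])

```text
t: 14.92
tool_pos: [0.4966, 0.0125, 0.2338]
orientation: [0.647, 0.756, 0.077, 0.066]
force: [0.3, -0.4, -1.6]
gripper_width: 0.0237
```

```bash
python3 -c "
from h import *
goto(binp(0.0,0,.2),YB,12)
p=wcam();save(p,'w12')
p=optics.camera('side');f=cv2.resize(p['frame'][60:260,180:380],None,fx=3,fy=3,interpolation=cv2.INTER_CUBIC); cv2.imwrite('pics/s12.png',cv2.cvtColor(f,cv2.COLOR_RGB2BGR))
p=optics.camera('top');save(p,'t12')"
```

```text
pos [0.4966 0.0125 0.2338] yaw 8.83 lift 11.6 t 14.92 w 0.0237 F [ 0.3 -0.4 -1.6]
d [-0.0003 -0.005   0.1139] w [-1.12e-03  9.00e-05 -1.80e-04] rows 0.8
```

View pics/w12.png

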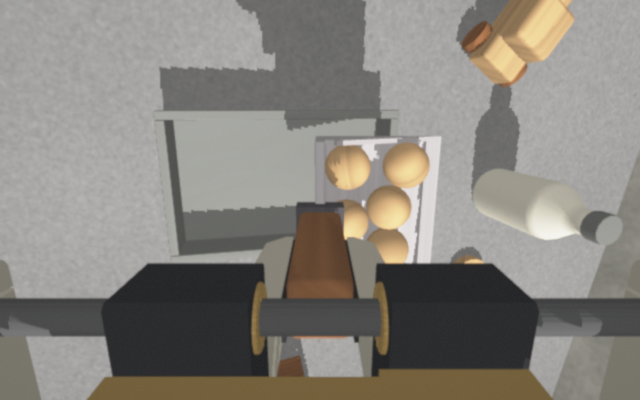

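View pics/s12.png

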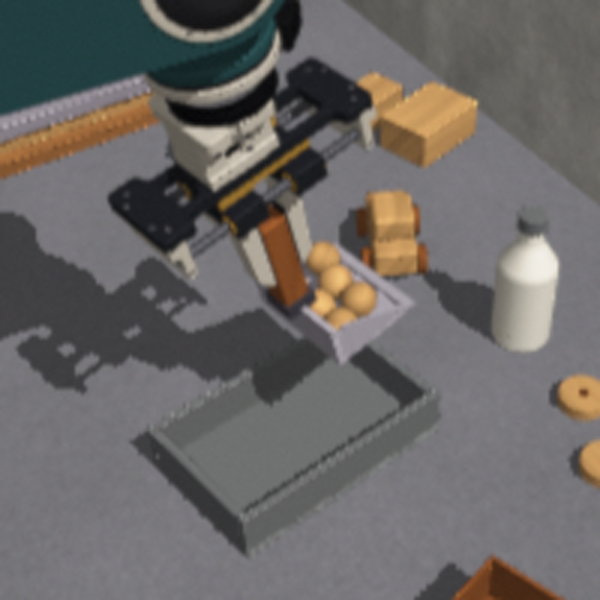

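Emit:
arm_command(plan=[{"dx": -0.01,"dy": -0.002,"dz": 0,"wx": 0,"wy": 0,"wz": 0},{"dx": -0.02,"dy": -0.005,"dz": -0.001,"wx": 0,"wy": 0,"wz": 0},{"dx": -0.03,"dy": -0.007,"dz": -0.001,"wx": 0,"wy": 0,"wz": 0},{"dx": -0.04,"dy": -0.01,"dz": -0.002,"wx": 0,"wy": 0,"wz": 0},{"dx": -0.05,"dy": -0.012,"dz": -0.002,"wx": 0,"wy": 0,"wz": 0},{"dx": -0.06,"dy": -0.014,"dz": -0.003,"wx": 0,"wy": 0,"wz": 0},{"dx": -0.065,"dy": -0.015,"dz": -0.003,"wx": 0,"wy": 0,"wz": 0},{"dx": -0.07,"dy": -0.017,"dz": -0.003,"wx": 0,"wy": 0,"wz": 0},{"dx": -0.07,"dy": -0.017,"dz": -0.003,"wx": 0,"wy": 0,"wz": 0},{"dx": -0.07,"dy": -0.017,"dz": -0.003,"wx": 0,"wy": 0,"wz": 0}])

```text
t: 15.9
tool_pos: [0.4831, -0.1385, 0.2312]
orientation: [0.647, 0.755, 0.076, 0.065]
force: [0.6, 0.6, -2.4]
gripper_width: 0.0238
```

Emit:
arm_command(plan=[{"dx": -0.07,"dy": -0.017,"dz": -0.003,"wx": 0,"wy": 0,"wz": 0},{"dx": -0.07,"dy": -0.017,"dz": -0.003,"wx": 0,"wy": 0,"wz": 0},{"dx": -0.07,"dy": -0.017,"dz": -0.003,"wx": 0,"wy": 0,"wz": 0},{"dx": -0.07,"dy": -0.017,"dz": -0.003,"wx": 0,"wy": 0,"wz": 0},{"dx": -0.065,"dy": -0.015,"dz": -0.003,"wx": 0,"wy": 0,"wz": 0},{"dx": -0.06,"dy": -0.014,"dz": -0.003,"wx": 0,"wy": 0,"wz": 0},{"dx": -0.05,"dy": -0.012,"dz": -0.002,"wx": 0,"wy": 0,"wz": 0},{"dx": -0.04,"dy": -0.01,"dz": -0.002,"wx": 0,"wy": 0,"wz": 0},{"dx": -0.03,"dy": -0.007,"dz": -0.001,"wx": 0,"wy": 0,"wz": 0},{"dx": -0.02,"dy": -0.005,"dz": -0.001,"wx": 0,"wy": 0,"wz": 0}])

```text
t: 16.73
tool_pos: [0.4689, -0.3056, 0.2304]
orientation: [0.648, 0.755, 0.076, 0.065]
force: [-0.1, 0.8, -3.6]
gripper_width: 0.0239
```

Emit:
arm_command(plan=[{"dx": -0.01,"dy": 0,"dz": 0,"wx": 0,"wy": 0,"wz": 0},{"dx": 0,"dy": 0,"dz": 0,"wx": 0,"wy": 0,"wz": 0},{"dx": 0,"dy": 0,"dz": 0,"wx": 0,"wy": 0,"wz": 0},{"dx": 0,"dy": 0,"dz": 0,"wx": 0,"wy": 0,"wz": 0}])

```text
t: 17.07
tool_pos: [0.4699, -0.3068, 0.2307]
orientation: [0.647, 0.756, 0.076, 0.065]
force: [0.7, 0.1, -1.6]
gripper_width: 0.024
```

```bash
python3 -c "
from h import *
goto([.47,-.309,.215],YB,4)
p=wcam();save(p,'w13')"
```

```text
pos [ 0.4699 -0.3068  0.2307] yaw 8.86 lift 11.53 t 17.07 w 0.024 F [ 0.7  0.1 -1.6]
d [-0.0072 -0.0111  0.0511] w [ 2.091e-02  1.000e-05 -1.100e-04] rows 1.1
```

View pics/w13.png

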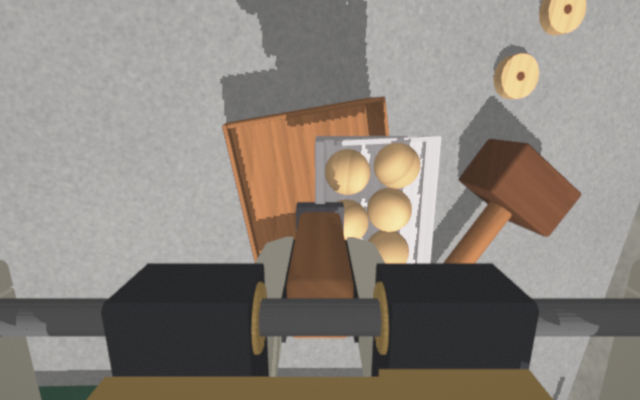

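Emit:
arm_command(plan=[{"dx": 0,"dy": 0,"dz": 0,"wx": 0.001,"wy": 0,"wz": 0},{"dx": 0,"dy": 0,"dz": 0,"wx": 0.002,"wy": 0,"wz": 0},{"dx": 0,"dy": 0,"dz": 0,"wx": 0.003,"wy": 0,"wz": 0},{"dx": 0,"dy": 0,"dz": 0,"wx": 0.003,"wy": 0,"wz": 0},{"dx": 0,"dy": 0,"dz": 0,"wx": 0.003,"wy": 0,"wz": 0},{"dx": 0,"dy": 0,"dz": 0,"wx": 0.003,"wy": 0,"wz": 0},{"dx": 0,"dy": 0,"dz": 0,"wx": 0.003,"wy": 0,"wz": 0},{"dx": 0,"dy": 0,"dz": 0,"wx": 0.002,"wy": 0,"wz": 0},{"dx": 0,"dy": 0,"dz": 0,"wx": 0.001,"wy": 0,"wz": 0},{"dx": 0,"dy": 0,"dz": 0,"wx": 0,"wy": 0,"wz": 0}])

```text
t: 17.95
tool_pos: [0.4699, -0.3073, 0.2305]
orientation: [0.65, 0.759, 0.026, 0.022]
force: [-0.7, -0.1, -2.5]
gripper_width: 0.0238
```

Emit:
arm_command(plan=[{"dx": 0,"dy": 0,"dz": 0,"wx": 0,"wy": 0,"wz": 0},{"dx": 0,"dy": 0,"dz": 0,"wx": 0,"wy": 0,"wz": 0},{"dx": 0,"dy": 0,"dz": 0,"wx": 0,"wy": 0,"wz": 0},{"dx": 0,"dy": 0,"dz": 0,"wx": 0,"wy": 0,"wz": 0},{"dx": 0,"dy": 0,"dz": 0,"wx": 0,"wy": 0,"wz": 0},{"dx": 0,"dy": 0,"dz": 0,"wx": 0,"wy": 0,"wz": 0},{"dx": 0,"dy": 0,"dz": 0,"wx": 0,"wy": 0,"wz": 0},{"dx": 0,"dy": 0,"dz": 0,"wx": 0,"wy": 0,"wz": 0}])

```text
t: 18.62
tool_pos: [0.4697, -0.3074, 0.2307]
orientation: [0.65, 0.759, 0.026, 0.023]
force: [-0.7, 0.1, -1.2]
gripper_width: 0.0243
```

```bash
python3 -c "
from h import *
goto([.47,-.309,.215],YB,4)
s=observe();R=Ro.from_quat(s['orientation']).as_matrix()
zt=s['tool_pos']; pan=zt+R@np.array([0,.037,.099-.017]); print('pan',pan.round(4),'sole z',(zt+R@[0,0,.099]).round(4), 'off',np.hypot(*(pan[:2]-[.5065,-.3033])))
p=wcam();save(p,'w14')
for r in optics.regions_of('ball0_center',p)[:8]: print(round(r['p'],2),r['position'])
p=optics.camera('top');save(p,'t14')
p=optics.camera('side');f=cv2.resize(p['frame'][150:350,240:440],None,fx=3,fy=3,interpolation=cv2.INTER_CUBIC); cv2.imwrite('pics/s14.png',cv2.cvtColor(f,cv2.COLOR_RGB2BGR))"
```

```text
pos [ 0.4697 -0.3074  0.2307] yaw 8.82 lift 3.96 t 18.62 w 0.0243 F [-0.7  0.1 -1.2]
d [-0.0054 -0.0034  0.0521] w [-1.0e-04  2.0e-05 -2.1e-04] rows 0.4
pan [ 0.5118 -0.3009  0.1514] sole z [ 0.4765 -0.3064  0.1319] off 0.0058105513906828235
0.77 [245.9, 391.9]
```

View pics/w14.png

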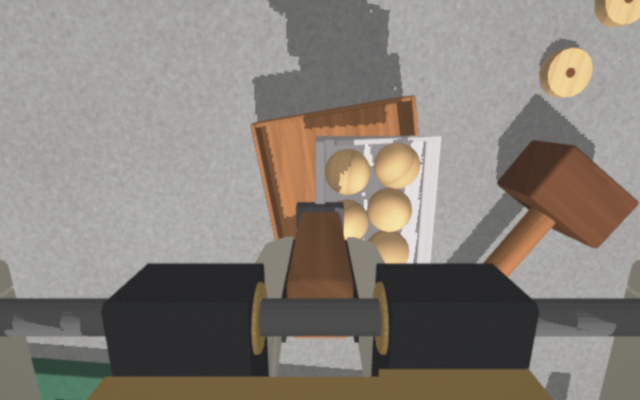

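View pics/s14.png

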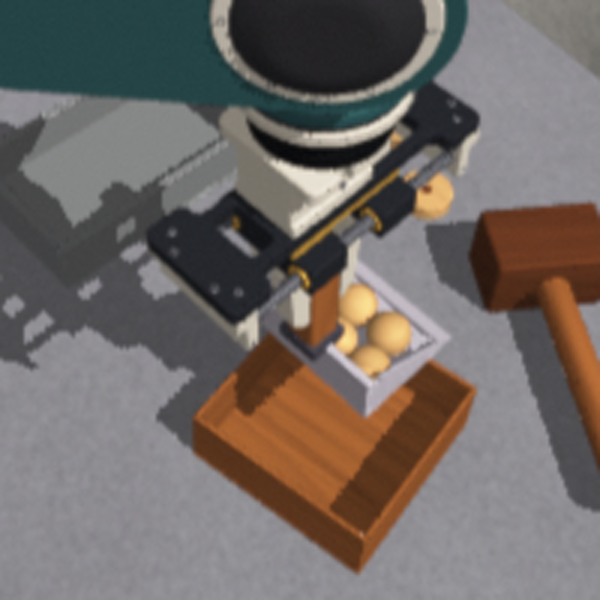

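View pics/t14.png

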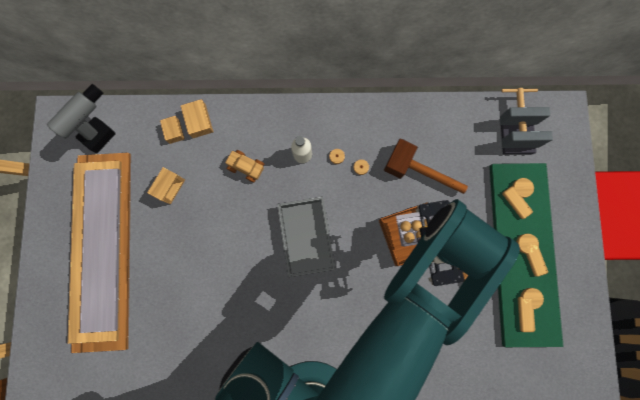

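```bash
python3 -c "
from h import *
print(np.abs(observe()['qd']).max(), order.sign_off())"
```

```text
the job is handed in; nothing more can be done
0.0014576664314758484 None
```

I gripped the scoop by its handle and pushed it along the bin floor under the balls. I then tilted it back, lifted it clear, carried it to the box and levelled it there. The job was handed in at about 18.8 s with the scoop held still; no verdict was reported.

**Balls:** The last wrist picture shows five balls in the pan. The sixth is probably hidden behind the gripper: the bin looks empty and no ball shows on the bench or in the box.

**Position:** The pan is computed to be about 6 mm from the box's centre, with the sole at about 0.13 m, roughly 77 mm above the box's rim. The scoop is tilted lip-up by about 4° (0.07 rad), on purpose. The grip is 24 mm on the handle, and the joints were all but still (at most 0.0015 rad/s).

**Bystanders:** They look unmoved in the overhead picture, but I did not measure them.

**Checks that failed or disagreed:**
- The ball network found only one ball in the last picture, so I counted by eye.
- The bin's angle was 7.7° from the overhead network mask but 8.9° from the wrist camera. I used 8.9°.
- While sliding on the bin floor, the scoop briefly pressed with about 30 N. I raised it about 1 mm and carried on without contact.

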